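# Turn the projection spot the right way round and lock it on the lamp

## Task

The projection spot was set on the lamp head upside down: its slide gate (yellow stripe) is on the side of the lamp's stand socket, so a pattern slide would drop out. Lift the spot clear of the mount, give it half a turn so that the gate is on the side of the lamp's carrying handle, set it back fully home without dropping it, then turn the orange lock ring clockwise (seen from above) until its white line meets the red locked mark. Leave the other things on the bench where they are.

Things in the scene. Friction and masses are not known exactly. Their poses are not given: they have to be found in the camera images.
- lamp: Grey lamp head standing on its back, fixed to the bench: box 116 x 108 x 84 mm, on it an aluminium round mount, 132 mm diameter, whose flat face (the seat) is 116 mm up. Origin: on the bench under the mount's centre; z up. +x side: black carrying handle, out to 96 mm from the axis, up to 58 mm high. -x side: dark stand socket, out to 103 mm, up to 73 mm high.
- seat (a point): Centre of the seat, 116 mm above the bench; axes as the lamp's. Round throat of 36 mm radius, deep enough for the spigot. Around it four raised keys, 6 mm high, on the diagonals of x and y keep the seated spot from turning (about 7 degrees of play either way); the spot can go in at each quarter turn.
- locked_mark (a point): The red locked mark on the rim of the lamp's mount, 63 mm from the axis, 22.5 degrees clockwise (from above) of the lamp's +x. A white open mark lies 22.5 degrees counter-clockwise of +x.
- lock_ring (a joint): Angle (rad) of the captive orange lock ring: 0 open (white line at the white mark), grows clockwise seen from above to 0.785 locked (end stop, line at the red mark). Stays where left; takes about 3 N at a grip. 120 mm diameter, top 17 mm above the seat. Its four steel claws stand over the keys when open (the spot lifts out freely) and over the spot's lugs when locked.
- grip_a (a point): Middle of one of the ring's two opposite grips, 91 mm from the axis, 13 mm above the seat; turns with the ring. Grip: orange radial bar 12 mm thick, 18 mm high (4 to 22 mm above the seat), from 58 to 104 mm from the axis, free beneath and beside outside the mount's rim (66 mm). Direction seen from above, counter-clockwise of the lamp's +x: open 112.5, locked 67.5 degrees.
- grip_b (a point): Middle of the other grip, opposite grip a on the ring, same shape, distance and height.
- spot: Projection spot, 0.3 to 0.6 kg, loose in the mount. Origin: centre of its flat seating face, on the seat when home; z up along its tube, +x to its slide gate. Below: bevelled spigot, 34.2 mm radius, 12 mm long. Above: 6 mm flange with four lugs on x and y, out to 46 mm; dark body of 36 mm radius up to 58 mm. It must rise 29 mm to leave the mount altogether.
- spot_tube (a point): On the spot's axis 92 mm above its origin: middle of the round lens tube by which to hold it, 60 mm diameter, from 64 to 120 mm above the spot's origin.
- spot_gate (a point): Outer face of the slide gate, 56 mm from the spot's axis on its +x side, 40 mm above its origin. The gate is a dark box 64 mm wide, 25 to 55 mm above the spot's origin, with a yellow stripe on top.
- tape_roll: Bystander: roll of black tape lying flat, 110 mm diameter, 50 mm high; origin at the centre of its underside.
- paint_can: Bystander: paint can, 90 mm diameter, 105 mm high; origin at the centre of its underside.
- reflector: Bystander: silver reflector dish standing mouth up, 180 mm diameter at the mouth, 105 mm high; origin at the centre of its underside.
- jug: Bystander: white jug with a blue cap and a side handle, 106 mm diameter (70 mm from its axis at the handle), 235 mm high; origin at the centre of its underside.
Not all that is in view belongs to the job. Leave any pink or turquoise look-alike of the spot alone.

How it is judged:
On the way, in this order (a step that is already met when the one before it is completed fails the run):
1. the spot is lifted clear of the mount (z of spot in the frame of seat above 0.022 m), for 0.1 s.
2. the spot is home again, its gate on the handle side, the lock ring still open (z of spot in the frame of seat below 0.003 m and horizontal distance between spot and seat below 0.004 m and x of spot_gate in the frame of seat above 0.045 m and angle between spot's own z axis and vertical below 0.05 rad and value of joint lock_ring below 0.35 rad), for 0.2 s.
At the end, for the whole second after the job is handed in: The spot stands fully home in the lamp's mount (within 3 mm of the seat, upright, centred), its slide gate on the side of the carrying handle, the lock ring within 5 degrees of its locked mark (joint above 0.70), all at rest, and the robot touches nothing (value of joint lock_ring above 0.7 rad and z of spot in the frame of seat below 0.003 m and horizontal distance between spot and seat below 0.004 m and x of spot_gate in the frame of seat above 0.045 m and angle between spot's own z axis and vertical below 0.05 rad and linear speed of spot below 0.02 m/s and velocity of joint lock_ring between -0.05 and 0.05 rad/s).
It fails at once if the spot is let go in the air and drops (linear speed of spot above 0.7 m/s and contact force between the fingers and spot below 0.2 N).
It fails at once if the tape roll, paint can, reflector or jug is moved more than 30 mm (distance of any of tape_roll, paint_can, reflector, jug from where it was at the start of the episode above 0.03 m).
It also fails if it takes over 58 s, if anything falls off the work surface, if the arm or the gripper's body presses on something with over 40 N, if the wrist force passes 120 N, or if a joint passes its speed limit or range.

## Robot

A 7-joint arm with a two-finger parallel gripper is mounted at the origin on the work surface. World frame = base frame: x ahead of the robot, y to its left, z up, the work surface at z = 0. Lengths are in m, angles in rad, forces in N, time in s.
With the tool pointing down it reaches from about 0.4 to 0.85 m from the base axis. Payload 10.4 kg.
Tool frame: the origin (TCP) lies at the very end of the fingers, on their centre line; the grasp point (between the pads) lies 19 mm behind it; x points along the fingers, y is the direction in which the jaws open and shut, and the axes are right-handed (so a half turn about x gives the same grasp; the last joint's range is limited). The gripper opens to 85 mm and grips with 20 to 120 N. Pads are 22 mm wide; open, the fingers measure 114 mm over their backs; the gripper's body (76 mm by 85 mm) begins 54 mm behind the grasp point. The pads swing forward as they close: fully open they stand 13 mm farther back than shut.
Start: joints at [-1.262, 0.332, -0.065, 1.46, 0.022, 1.35, -0.088], TCP at [0.204, 0.591, 0.231] pointing down, gripper open.
Joint ranges: [-2.6, 2.6], [-0.5, 2.12], [-1.47, 1.34], [0.16, 2.42], [-1.27, 4.41], [0.06, 2.06], [-2.6, 2.6]. Speed limits (rad/s): [2.22, 2.22, 2.79, 2.79, 3.14, 3.14, 3.14].

## Interface

Orientations are given as a unit quaternion [x, y, z, w].
In Python, from workcell import monitor, camera, ticket, regions_of gives the robot as it stands.
- The arm moves only by the tool step_arm, never from a script. Its argument "increments" is a list of rows, each a list of 5 numbers: the finger opening in m, from 0 to 0.0854, then the shift along the world's x, y, z in m, then the turn about the world's z in rad. A call has 1 to 12 rows; each row shifts and turns the commanded pose from where the row before left it; what a row does not reach is not made up. A row lasts 1/12 s, in which the tool goes at most 41.7 mm and 7.16 degrees, less where a joint would pass 70% of its speed; a pose out of reach is approached as far as the arm can. A call with a gripper value outside its range is refused whole. The fingers move at their own pace and stop on an object; "force" is the grip in N (left out, the last holds). Time passes only in rows, so rows that do not move let the fingers close. It gives the time, the measured TCP pose, the force and the opening at its end, in the units of the state.
- monitor.get_obs(): the state, without advancing time (a new reading comes with each control period).
- camera(name): name is "side" or "top"; returns a dict with "color" (400x640x3 uint8, red, green, blue), "range_z" (400x640 float32, m along the optical axis (not along the pixel's ray), 0 where there is no reading), "fx", "fy", "cx", "cy" (pixels), "k1" (the pictures are not rectified: a ray, as slopes to the right and down, at radius r is drawn at 1 + k1 r^2 times it, then the intrinsics apply), "cam_to_world" (4x4, takes a point from camera to world coordinates). Camera axes: x right, y up, looking along -z (the intrinsics and any distortion apply to the point x, -y, -z); pixel columns grow to the right and rows downward; lengths in m; the calibration is good to about 2 mm. A picture is of the moment at which its call begins.
- ticket.hand_in(): hands the job in, once; it reports no verdict.
Trained networks look in a picture, given as the dict that the camera call returned (one of the last four; its "shot" number tells which), for a name from the list of things; names that differ only in an ending like _2 or _b are one class to them, and where a whole thing is asked for, a point or a joint stands for the part that bears it (a point fixed in the world has none). Each returns a list of dicts, best first, with "p" (0 to 1); they miss things now and then, are a little off and sometimes report something else, mostly with a low value. They report only what shows in the picture. A call takes as long as a camera call. They do not tell look-alikes from the thing itself.
- regions_of(picture, query): "region" (400x640 bool, what is visible of it) and "centre" ([row, column] in pixels, amid what is visible of it).
The state is a dict: "clock": time; "joint_pos": joint angles; "joint_velocities": joint speeds; "tau": joint torques, N m; "position": TCP position; "ee_rot": TCP orientation; "ft_force": force on the tool from outside, world axes, zero at the start; "torque": the same for the moment, N m; "grip_width": opening from 0.0 (shut) to 1.0 (fully open).
Only numpy, scipy, OpenCV 4.12 (cv2) and the standard library are available. Lean on these libraries where they do the work, as an engineer would, in place of code of your own. Each camera call takes 0.05 s, during which the arm holds its last target. There are 200 camera calls.

## Working session

There is one attempt and no reset: what is moved stays moved. The work goes in short steps, Python scripts to look and compute and a tool call to move; the robot and the scene stay as the last step left them, time stands still between calls to the robot, and variables do not carry over. Pictures are saved under pics/ and viewed, about 8 in all and at most 12, crops included, and the job is handed in when it is done.

Besides the shell and the picture viewer there is one more tool, called after "Call:" as name(argument=value, ...) on one line, values as JSON. step_arm: Moves the arm, as the interface text tells. Its arguments: {"type":"object","properties":{"increments":{"type":"array"},"force":{"type":"number"}},"required":["increments"]}

```bash
mkdir -p pics; ls; cat > h.py <<'E'
import numpy as np, cv2
from workcell import monitor, camera, ticket, regions_of
def cloud(p):
    """world xyz per pixel (400x640x3), nan where no reading"""
    K=np.array([[p['fx'],0,p['cx']],[0,p['fy'],p['cy']],[0,0,1.]])
    v,u=np.mgrid[:400,:640].astype(float)
    s=cv2.undistortPoints(np.stack([u,v],-1).reshape(-1,1,2),K,np.array([p['k1'],0,0,0,0.])).reshape(400,640,2)
    z=np.where(p['range_z']>0,p['range_z'],np.nan)
    c=np.stack([s[...,0]*z,-s[...,1]*z,-z,np.ones_like(z)],-1)
    return (c@np.array(p['cam_to_world']).T)[...,:3]
def save(p,n,box=None,k=1):
    im=p['color'][...,::-1]
    if box: im=im[box[0]:box[1],box[2]:box[3]]
    cv2.imwrite('pics/'+n,cv2.resize(im,None,fx=k,fy=k,interpolation=cv2.INTER_CUBIC))
E
python3 - <<'E'
from h import *
o=monitor.get_obs(); print(o)
ps={}
for n in('top','side'):
    p=camera(n); ps[n]=p; c=cloud(p); save(p,n+'1.png')
    print(n,np.round(p['cam_to_world'],3).tolist(),p['fx'],p['k1'])
    for q in('lamp','spot','lock_ring','spot_tube','spot_gate','tape_roll','paint_can','reflector','jug'):
        for r in regions_of(p,q)[:3]:
            m=r['region']; print(q,round(r['p'],2),np.round(r['centre']),m.sum(),np.round(np.nanmedian(c[m],0),3),np.round(np.nanpercentile(c[m],98,axis=0),3),np.round(np.nanpercentile(c[m],2,axis=0),3))
E
```

```text
pics
{'clock': 0.0, 'joint_pos': array([-1.26159413,  0.33286081, -0.06470505,  1.4609386 ,  0.02160602,
        1.34989323, -0.08850636]), 'joint_velocities': array([-2.31801610e-04,  4.23323566e-04,  2.82294648e-06, -9.05291888e-04,
       -5.17245078e-04,  1.23430888e-04,  2.47930620e-03]), 'tau': array([-2.29438037e-04, -6.25441360e+01,  4.89785685e-02, -3.91612029e+01,
        1.60865119e-02,  9.81384394e-03, -4.00171996e-05]), 'position': array([0.20347492, 0.59055738, 0.23052415]), 'ee_rot': array([ 0.11627208,  0.69745688, -0.11725827,  0.69734153]), 'ft_force': array([0.05033914, 1.08195204, 0.09722176]), 'torque': array([ 0.01703197,  0.03361129, -0.02588591]), 'grip_width': 1.0005633960684757}
top [[-0.019, 0.994, -0.105, 0.424], [-1.0, -0.02, -0.011, -0.003], [-0.013, 0.105, 0.994, 1.192], [0.0, 0.0, 0.0, 1.0]] 395.12620997122036 -0.08568696701993198
lamp 0.61 [199. 281.] 1633 [0.556 0.117 0.115] [0.649 0.216 0.159] [ 0.472  0.046 -0.   ]
lamp 0.53 [170. 466.] 3110 [ 0.615 -0.429  0.059] [ 0.688 -0.328  0.106] [ 0.527 -0.489  0.001]
spot 0.84 [190. 268.] 1014 [0.547 0.128
[... 2071 characters left out ...]
.074] [0.406 0.155 0.136] [0.321 0.095 0.016]
spot_gate 0.87 [234. 318.] 1149 [0.555 0.155 0.179] [0.594 0.175 0.24 ] [0.504 0.11  0.122]
spot_gate 0.74 [271. 259.] 1139 [0.731 0.227 0.075] [0.789 0.246 0.136] [0.696 0.108 0.   ]
tape_roll 0.68 [148. 367.] 694 [ 0.418 -0.38   0.037] [ 0.468 -0.34   0.056] [ 0.366 -0.448  0.002]
tape_roll 0.44 [334. 268.] 1535 [0.664 0.415 0.103] [0.711 0.442 0.109] [0.625 0.354 0.001]
paint_can 0.65 [330. 269.] 1498 [0.664 0.415 0.103] [0.708 0.442 0.109] [0.625 0.356 0.004]
reflector 0.91 [136. 318.] 1473 [ 0.603 -0.449  0.071] [ 0.68  -0.325  0.108] [ 0.524 -0.492  0.008]
jug 0.58 [337. 368.] 2445 [0.421 0.446 0.162] [0.466 0.479 0.237] [0.37  0.393 0.007]
```

```bash
python3 - <<'E'
from h import *
a=camera('top');b=camera('side')
A=cv2.resize(a['color'][100:300,160:360,::-1],(400,400),interpolation=3)
A=cv2.resize(a['color'][130:260,200:330,::-1],(400,400),interpolation=3)
B=cv2.resize(b['color'][190:320,255:385,::-1],(400,400),interpolation=3)
cv2.imwrite('pics/crop1.png',np.hstack([A,B]))
for p in(a,b):
    c=cloud(p); z=c[...,2]
    near=(np.hypot(c[...,0]-.55,c[...,1]-.13)<.14)
    h=cv2.cvtColor(p['color'],cv2.COLOR_RGB2HSV)
    t=near&(z>.232)&(z<.245); print('tube top',t.sum(),c[t].min(0),c[t].max(0),c[t].mean(0))
    (x,y),r=cv2.minEnclosingCircle(c[t][:,:2].astype(np.float32)); print('circle',x,y,r)
    H,S,V=h[...,0],h[...,1],h[...,2]
    for n,lo,hi in(('yellow',23,35),('orange',8,20),('red',0,6)):
        m=near&(H>=lo)&(H<=hi)&(S>130)&(V>90)
        if m.sum(): 
            print(n,m.sum(),np.round(c[m].mean(0),3)); 
            if n=='orange':
                for q in c[m&(np.hypot(c[...,0]-.55,c[...,1]-.13)>.07)][::12]: print(np.round(q,3),end=' ')
                print()
E
```

```text
tube top 442 [0.53235007 0.10258503 0.23202482] [0.58958797 0.16143463 0.24227168] [0.56091459 0.13215825 0.23634573]
circle 0.5615848898887634 0.13248783349990845 0.03017714060842991
yellow 367 [0.544 0.127 0.15 ]
orange 246 [0.569 0.147 0.104]
[ 0.647  0.165 -0.004] [0.609 0.176 0.114] [ 0.589  0.233 -0.002] [0.567 0.043 0.134] [ 0.587  0.246 -0.005] [0.563 0.046 0.139] [ 0.577  0.267 -0.002] [0.557 0.213 0.129] [0.569 0.043 0.001] 
tube top 309 [0.53134118 0.10014711 0.2322929 ] [0.58941235 0.16201541 0.24409778] [0.56003031 0.13281445 0.23742859]
circle 0.559224545955658 0.13183915615081787 0.03179887309670448
yellow 103 [0.517 0.145 0.173]
orange 331 [0.565 0.174 0.132]
[0.617 0.152 0.137] [0.564 0.211 0.139] [0.555 0.219 0.136] [0.568 0.233 0.136] [0.559 0.236 0.132]
```

View pics/crop1.png

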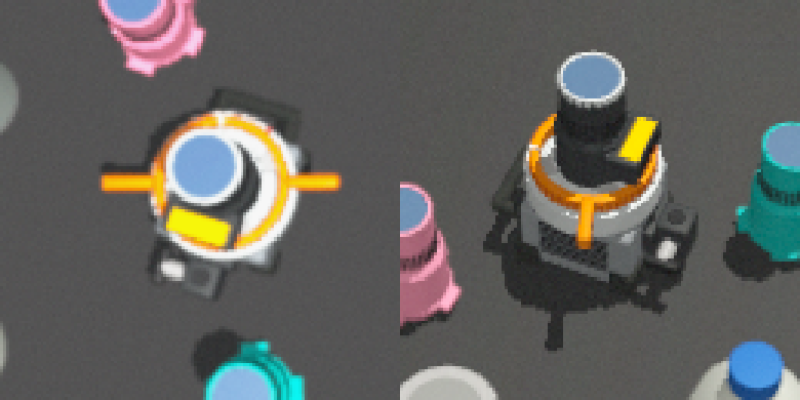

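View pics/top1.png

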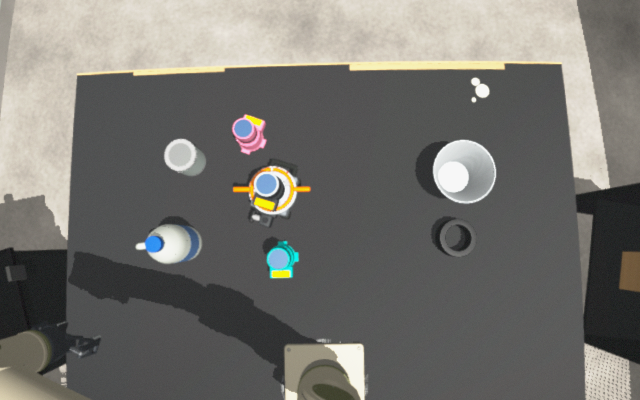

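```bash
cat >> h.py <<'E'
def masks(p,c=None):
    c=cloud(p) if c is None else c
    h=cv2.cvtColor(p['color'],cv2.COLOR_RGB2HSV).astype(int); H,S,V=h[...,0],h[...,1],h[...,2]
    return c,{'yellow':(H>=23)&(H<=33)&(S>150)&(V>120),'orange':(H>=8)&(H<=21)&(S>150)&(V>120),'red':((H<=6)|(H>174))&(S>90)&(V>80),'white':(S<40)&(V>150)}
E
python3 - <<'E'
from h import *
from scipy.optimize import least_squares
A=np.array([.5604,.132])
for n in('top','side'):
    p=camera(n); c,m=masks(p); d=c[...,:2]-A; r=np.hypot(*np.moveaxis(d,-1,0)); z=c[...,2]
    o=c[m['orange']&(r<.115)&(z>.125)&(z<.145)]; ro=np.hypot(*(o[:,:2]-A).T)
    ring=o[(ro<.066)]
    s=least_squares(lambda q:np.hypot(ring[:,0]-q[0],ring[:,1]-q[1])-q[2],[*A,.056],loss='soft_l1',f_scale=.002).x
    print(n,'ring',len(ring),s)
    for sg in(1,-1):
        g=o[(ro>.07)&((o[:,1]-A[1])*sg>0)]
        if len(g):
            print(' grip',sg,len(g),g.mean(0),np.degrees(np.arctan2(*(g.mean(0)[:2]-A)[::-1])),'ext',np.hypot(*(g[:,:2]-A).T).max())
    y=c[m['yellow']&(r<.08)&(z>.16)&(z<.18)]; k=y.mean(0)
    w,V=np.linalg.eigh(np.cov(y[:,:2].T)); t=V[:,1]
    print(' stripe',len(y),k,'dir',np.degrees(np.arctan2(k[1]-A[1],k[0]-A[0])),'long axis',np.degrees(np.arctan2(t[1],t[0])))
    # mount seat face / rim at z~.116 and tall handle/socket
    rd=m['red']&(r<.08)&(z>.1)&(z<.13); print(' red',rd.sum(),c[rd].mean(0) if rd.any() else '')
    for nm,lo,hi,zl,zh in(('handle/socket',.07,.125,.03,.08),):
        q=c[(r>.085)&(r<.112)&(z>.03)&(z<.08)]; 
        for sg in(1,-1):
            k=q[(q[:,0]-A[0])*sg>.05]
            if len(k): print(nm,sg,len(k),k.mean(0),np.degrees(np.arctan2(*(k.mean(0)[:2]-A)[::-1])))
o=monitor.get_obs()
from scipy.spatial.transform import Rotation as R
print(np.round(R.from_quat(o['ee_rot']).as_matrix(),3))
E
```

```text
top ring 115 [0.56136065 0.13348129 0.05643251]
 grip 1 14 [0.56329835 0.21935547 0.13211114] 88.09969138201988 ext 0.10182112131661708
 grip -1 26 [0.56448914 0.04497694 0.13734344] -87.30969982736381 ext 0.10259985359795379
 stripe 154 [0.51838138 0.14639284 0.17098068] dir 161.09188481394787 long axis 72.09398693639017
 red 2 [0.61074605 0.09023519 0.11502733]
handle/socket 1 122 [0.64277421 0.10273238 0.05565088] -19.56016536794418
handle/socket -1 135 [0.48063834 0.17694375 0.06312011] 150.59980159845335
side ring 247 [0.55903452 0.13318318 0.05645902]
 grip 1 54 [0.56099552 0.22117896 0.13723635] 89.61739807422549 ext 0.10606731188172507
 stripe 97 [0.51748884 0.14477156 0.17231108] dir 163.4255237290897 long axis 70.19724587823029
 red 0 
handle/socket 1 75 [0.64674491 0.11544238 0.05685937] -10.855341139599345
handle/socket -1 195 [0.4780445  0.17910052 0.05987529] 150.23402358261663
[[ 0.     0.326  0.945]
 [ 0.     0.945 -0.326]
 [-1.     0.    -0.   ]]
```

Call:
step_arm(increments=[[0.0854, 0, 0, 0.04, 0], [0.0854, 0, 0, 0.04, 0], [0.0854, 0.01, -0.013, 0.03, 0], [0.0854, 0.025, -0.032, 0, 0], [0.0854, 0.025, -0.032, 0, 0], [0.0854, 0.025, -0.032, 0, 0], [0.0854, 0.025, -0.032, 0, 0], [0.0854, 0.025, -0.032, 0, 0], [0.0854, 0.025, -0.032, 0, 0], [0.0854, 0.025, -0.032, 0, 0], [0.0854, 0.025, -0.032, 0, 0], [0.0854, 0.025, -0.032, 0, 0]])

```text
clock: 2.2
position: [0.4395, 0.2881, 0.3417]
ee_rot: [0.117, 0.697, -0.116, 0.698]
ft_force: [1.7, 0.7, -0.3]
grip_width: 1.0
```

Call:
step_arm(increments=[[0.0854, 0.025, -0.032, 0, 0], [0.0854, 0.025, -0.032, 0, 0], [0.0854, 0.025, -0.032, 0, 0], [0.0854, 0.025, -0.032, 0, 0], [0.0854, 0.022, -0.029, 0, 0], [0.0854, 0, 0, 0, 0]])

```text
clock: 2.7
position: [0.5638, 0.1248, 0.3412]
ee_rot: [0.119, 0.696, -0.121, 0.697]
ft_force: [-0.3, -0.3, 0.3]
grip_width: 1.0
```

```bash
python3 -c "
from h import *
o=monitor.get_obs(); print(o['position'],o['joint_pos'].round(3),o['ft_force'].round(2))"
```

```text
[0.56377037 0.12483782 0.34120664] [-0.618  0.191  0.38   1.426 -0.067  1.538  0.987] [-0.31 -0.32  0.34]
```

Call:
step_arm(increments=[[0.0854, 0, 0, 0, 0.1], [0.0854, 0, 0, 0, 0.1], [0.0854, 0, 0, 0, 0.1], [0.0854, 0, 0, -0.02, 0.1], [0.0854, 0, 0, -0.02, 0.1], [0.0854, 0, 0, -0.02, 0], [0.0854, 0, 0, 0, 0], [0.0854, 0, 0, 0, 0]])

```text
clock: 3.37
position: [0.5601, 0.1329, 0.2811]
ee_rot: [-0.059, 0.705, 0.059, 0.704]
ft_force: [0.7, -0.9, 0.6]
grip_width: 1.001
```

```bash
python3 -c "
from h import *
o=monitor.get_obs(); print(o['position'],o['joint_pos'].round(3),o['ft_force'].round(2))"
```

```text
[0.56012948 0.1329198  0.28109763] [-0.586  0.2    0.322  1.535 -0.064  1.419  1.478] [ 0.75 -0.9   0.59]
```

Call:
step_arm(increments=[[0.0854, 0, 0, -0.025, 0], [0.0854, 0, 0, -0.025, 0], [0.0854, 0, 0, -0.02, 0], [0.0854, 0, 0, -0.015, 0], [0.0854, 0, 0, -0.006, 0], [0.0854, 0, 0, 0, 0], [0.0854, 0, 0, 0, 0], [0.0854, 0, 0, 0, 0]])

```text
clock: 4.03
position: [0.5615, 0.1332, 0.1922]
ee_rot: [-0.059, 0.704, 0.06, 0.705]
ft_force: [-0.4, 0.1, -0.4]
grip_width: 1.001
```

```bash
python3 - <<'E'
from h import *
b=camera('side');a=camera('top')
A=cv2.resize(a['color'][130:260,200:330,::-1],(400,400),interpolation=3)
B=cv2.resize(b['color'][190:320,255:385,::-1],(400,400),interpolation=3)
cv2.imwrite('pics/crop2.png',np.hstack([A,B]))
o=monitor.get_obs(); print(o['position'],o['ft_force'].round(2))
E
```

```text
[0.56126584 0.13311189 0.19173033] [-0.24 -0.68 -0.46]
```

View pics/crop2.png

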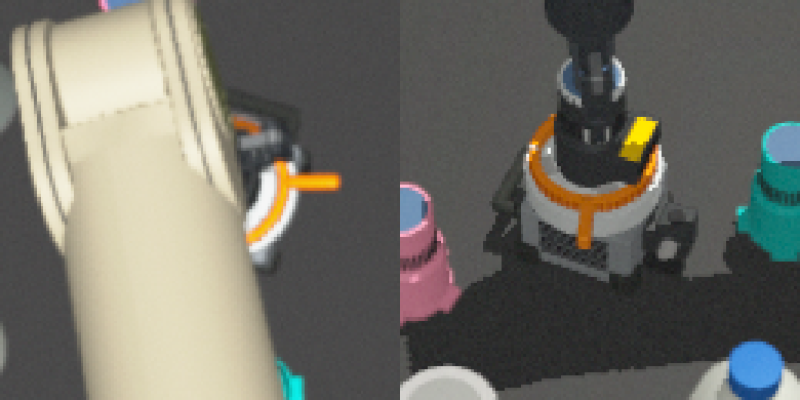

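The side view shows the fingers straddling the tube (tube top near (592,80), front finger at (597,110)); the gate's stripe is at (640,138). The arm blocks most of the top view. I'll close the fingers now.

Call:
step_arm(increments=[[0.05, 0, 0, 0, 0], [0.05, 0, 0, 0, 0], [0.05, 0, 0, 0, 0], [0.05, 0, 0, 0, 0], [0.05, 0, 0, 0, 0], [0.05, 0, 0, 0, 0], [0.05, 0, 0, 0, 0], [0.05, 0, 0, 0, 0]], force=50)

```text
clock: 4.8
position: [0.5608, 0.1329, 0.191]
ee_rot: [-0.059, 0.704, 0.059, 0.705]
ft_force: [-1.1, -2.0, 5.1]
grip_width: 0.689
```

```bash
python3 -c "
from h import *
o=monitor.get_obs(); print(o['position'],o['ft_force'].round(2),o['torque'].round(2),o['grip_width'])"
```

```text
[0.56083958 0.13286051 0.19099354] [-1.09 -1.97  5.1 ] [0.01 0.33 0.08] 0.6892777348355055
```

Call:
step_arm(increments=[[0.05, 0, 0, 0.004, 0], [0.05, 0, 0, 0.006, 0], [0.05, 0, 0, 0.008, 0], [0.05, 0, 0, 0.008, 0], [0.05, 0, 0, 0.008, 0], [0.05, 0, 0, 0.008, 0], [0.05, 0, 0, 0.008, 0], [0.05, 0, 0, 0, 0], [0.05, 0, 0, 0, 0], [0.05, 0, 0, 0, 0], [0.05, 0, 0, 0, 0]])

```text
clock: 5.72
position: [0.5603, 0.1329, 0.2398]
ee_rot: [-0.059, 0.705, 0.059, 0.704]
ft_force: [-0.7, 0.2, -5.5]
grip_width: 0.684
```

```bash
python3 - <<'E'
from h import *
o=monitor.get_obs(); print(o['position'],o['joint_pos'].round(3),o['ft_force'].round(2),o['torque'].round(2),o['grip_width'])
b=camera('side'); np.savez('lift.npz',**{k:v for k,v in b.items()})
c,m=masks(b); y=c[m['yellow']&(c[...,2]>.2)&(c[...,2]<.25)&(abs(c[...,0]-.53)<.08)]
w,V=np.linalg.eigh(np.cov(y[:,:2].T)); t=V[:,1]
print(len(y),y.mean(0),np.degrees(np.arctan2(t[1],t[0])))
E
```

```text
[0.56029122 0.13285534 0.23975184] [-0.583  0.219  0.319  1.6   -0.07   1.335  1.483] [-0.73  0.19 -5.5 ] [ 0.01  0.01 -0.03] 0.6842782425992623
95 [0.51672629 0.14531291 0.22170455] 72.57125753203883
```

Call:
step_arm(increments=[[0.05, 0, 0, 0.01, -0.06], [0.05, 0, 0, 0, -0.12], [0.05, 0, 0, 0, -0.12], [0.05, 0, 0, 0, -0.12], [0.05, 0, 0, 0, -0.12], [0.05, 0, 0, 0, -0.12], [0.05, 0, 0, 0, -0.12], [0.05, 0, 0, 0, -0.12], [0.05, 0, 0, 0, -0.12], [0.05, 0, 0, 0, -0.12], [0.05, 0, 0, 0, -0.12], [0.05, 0, 0, 0, -0.12]])

```text
clock: 6.77
position: [0.5604, 0.1329, 0.2499]
ee_rot: [0.404, 0.58, -0.405, 0.58]
ft_force: [-0.3, -0.2, -5.4]
grip_width: 0.686
```

Call:
step_arm(increments=[[0.05, 0, 0, 0, -0.12], [0.05, 0, 0, 0, -0.12], [0.05, 0, 0, 0, -0.12], [0.05, 0, 0, 0, -0.12], [0.05, 0, 0, 0, -0.12], [0.05, 0, 0, 0, -0.12], [0.05, 0, 0, 0, -0.12], [0.05, 0, 0, 0, -0.12], [0.05, 0, 0, 0, -0.12], [0.05, 0, 0, 0, -0.12], [0.05, 0, 0, 0, -0.12], [0.05, 0, 0, 0, -0.12]])

```text
clock: 7.77
position: [0.5604, 0.133, 0.25]
ee_rot: [-0.686, -0.169, 0.687, -0.169]
ft_force: [-0.6, -1.3, -5.3]
grip_width: 0.683
```

Call:
step_arm(increments=[[0.05, 0, 0, 0, -0.12], [0.05, 0, 0, 0, -0.12], [0.05, 0, 0, 0, -0.0816], [0.05, 0, 0, 0, 0], [0.05, 0, 0, 0, 0], [0.05, 0, 0, 0, 0]])

```text
clock: 8.27
position: [0.5605, 0.133, 0.2502]
ee_rot: [-0.704, -0.06, 0.705, -0.061]
ft_force: [0.1, -0.5, -5.4]
grip_width: 0.688
```

```bash
python3 - <<'E'
from h import *
from scipy.optimize import least_squares
from scipy.spatial.transform import Rotation as R
o=monitor.get_obs(); print(o['position'],o['joint_pos'].round(3),o['ft_force'].round(2),o['torque'].round(2),o['grip_width'])
print('jaw az',np.degrees(np.arctan2(*R.from_quat(o['ee_rot']).as_matrix()[[1,0],1])))
b=camera('side'); a=camera('top')
old=dict(np.load('lift.npz'))
for nm,p,zo in(('before',old,.1648),('after',b,o['position'][2]-.1910+.116)):
    c,m=masks(p); z=c[...,2]-zo
    d=np.hypot(c[...,0]-.5604,c[...,1]-.132)
    for lo,hi,r in((.012,.022,.036),(.067,.085,.030)):
        q=c[(z>lo)&(z<hi)&(d<r+.004)]
        s=least_squares(lambda v:np.hypot(q[:,0]-v[0],q[:,1]-v[1])-r,[.56,.132],loss='soft_l1',f_scale=.001).x
        print(nm,r,len(q),s)
    y=c[m['yellow']&(z>.04)&(z<.07)&(abs(c[...,0]-.56)<.1)&(abs(c[...,1]-.13)<.1)]
    w,V=np.linalg.eigh(np.cov(y[:,:2].T)); t=V[:,1]
    print(' stripe',len(y),y.mean(0),np.degrees(np.arctan2(t[1],t[0])))
A=cv2.resize(a['color'][130:260,200:330,::-1],(400,400),interpolation=3)
B=cv2.resize(b['color'][170:300,255:385,::-1],(400,400),interpolation=3)
cv2.imwrite('pics/crop3.png',np.hstack([A,B]))
E
```

```text
[0.5604796  0.13297852 0.25018129] [-0.876  0.239  0.672  1.599 -0.151  1.357 -1.585] [ 0.06 -0.47 -5.39] [-0.01  0.02  0.01] 0.6883480431031547
jaw az -80.18709214541362
before 0.036 43 [0.55875179 0.13049056]
before 0.03 69 [0.55958622 0.13146897]
 stripe 95 [0.51672629 0.14531291 0.22170455] 72.57125753203883
after 0.036 64 [0.5587752  0.13133126]
after 0.03 79 [0.55905888 0.13221469]
 stripe 80 [0.60352309 0.11966884 0.23177486] 76.656579524835
```

View pics/crop3.png

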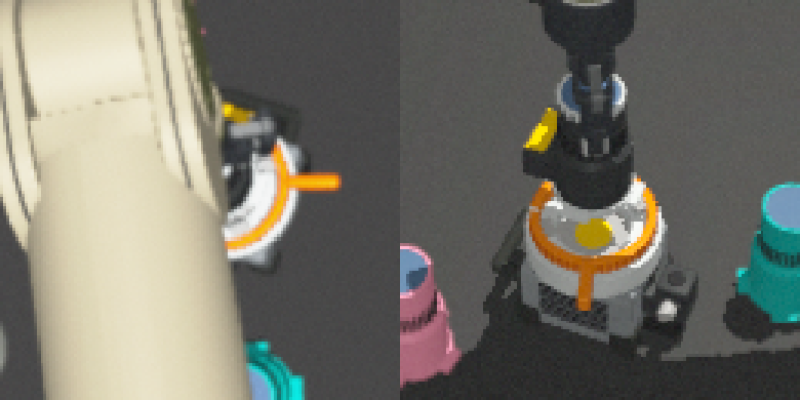

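The side view shows the spot clear of the mount with the gate (stripe at (541,130)) now on the handle side. The axis has not moved (within 1 mm). Next I trim the yaw a little and go down.

Call:
step_arm(increments=[[0.05, 0, 0, -0.008, -0.02], [0.05, 0, 0, -0.008, -0.02], [0.05, 0, 0, -0.008, 0], [0.05, 0, 0, -0.008, 0], [0.05, 0, 0, -0.006, 0], [0.05, 0, 0, -0.004, 0], [0.05, 0, 0, -0.003, 0], [0.05, 0, 0, -0.002, 0], [0.05, 0, 0, -0.002, 0], [0.05, 0, 0, 0, 0]])

```text
clock: 9.2
position: [0.5606, 0.1329, 0.2012]
ee_rot: [-0.706, -0.045, 0.706, -0.045]
ft_force: [0.2, -0.3, -5.4]
grip_width: 0.682
```

Call:
step_arm(increments=[[0.05, 0, 0, -0.002, 0], [0.05, 0, 0, -0.002, 0], [0.05, 0, 0, -0.0015, 0], [0.05, 0, 0, -0.0015, 0], [0.05, 0, 0, -0.001, 0], [0.05, 0, 0, 0, 0]])

```text
clock: 9.7
position: [0.5605, 0.1329, 0.1931]
ee_rot: [-0.706, -0.045, 0.706, -0.045]
ft_force: [-0.4, -0.6, -5.4]
grip_width: 0.685
```

Past the 6 mm keys with no contact force. I continue down to the seat.

Call:
step_arm(increments=[[0.05, 0, 0, -0.001, 0], [0.05, 0, 0, -0.001, 0], [0.05, 0, 0, -0.0007, 0], [0.05, 0, 0, 0, 0], [0.05, 0, 0, 0, 0]])

```text
clock: 10.12
position: [0.5607, 0.133, 0.1911]
ee_rot: [0.706, 0.045, -0.705, 0.045]
ft_force: [-1.9, 0.4, 2.2]
grip_width: 0.685
```

Call:
step_arm(increments=[[0.05, 0, 0, -0.0005, 0], [0.05, 0, 0, 0, 0], [0.05, 0, 0, 0, 0]])

```text
clock: 10.37
position: [0.5608, 0.133, 0.1911]
ee_rot: [0.706, 0.045, -0.705, 0.045]
ft_force: [-4.8, -0.4, 6.6]
grip_width: 0.686
```

Call:
step_arm(increments=[[0.0854, 0, 0, 0, 0], [0.0854, 0, 0, 0, 0], [0.0854, 0, 0, 0, 0], [0.0854, 0, 0, 0, 0], [0.0854, 0, 0, 0, 0], [0.0854, 0, 0, 0, 0], [0.0854, 0, 0, 0.01, 0], [0.0854, 0, 0, 0.02, 0], [0.0854, 0, 0, 0.03, 0], [0.0854, 0, 0, 0.03, 0], [0.0854, 0, 0, 0.03, 0], [0.0854, 0, 0, 0, 0]])

```text
clock: 11.37
position: [0.5626, 0.1329, 0.3168]
ee_rot: [0.709, 0.046, -0.703, 0.044]
ft_force: [-0.5, -0.9, -0.2]
grip_width: 1.0
```

```bash
python3 - <<'E'
from h import *
from scipy.spatial.transform import Rotation as R
o=monitor.get_obs(); print(o['position'],o['joint_pos'].round(3),o['ft_force'].round(2),o['grip_width'],R.from_quat(o['ee_rot']).as_matrix()[:,1].round(3))
b=camera('side'); c,m=masks(b); z=c[...,2]; d=np.hypot(c[...,0]-.5604,c[...,1]-.132)
y=c[m['yellow']&(z>.15)&(z<.19)&(d<.08)]; print('stripe',len(y),y.mean(0))
t=c[(z>.225)&(z<.245)&(d<.04)]; print('tube top',len(t),t.mean(0),cv2.minEnclosingCircle(t[:,:2].astype(np.float32)))
E
```

```text
[0.56258536 0.13292719 0.31684597] [-0.886  0.21   0.688  1.49  -0.135  1.481 -1.641] [-0.55 -0.9  -0.15] 1.0001934795896323 [ 0.127 -0.992 -0.002]
stripe 76 [0.60301664 0.11748731 0.17238364]
tube top 340 [0.5591849  0.13680275 0.23678726] ((0.5603014230728149, 0.13467831909656525), 0.03228115290403366)
```

Call:
step_arm(increments=[[0.04, 0, 0.01, 0, 0.12], [0.04, 0, 0.02, 0, 0.12], [0.04, 0, 0.02, 0, 0.12], [0.04, 0, 0.02, 0, 0.12], [0.04, 0, 0.02, 0, 0.12], [0.04, 0, 0.002, 0, 0.12], [0.04, 0, 0, 0, 0.12], [0.04, 0, 0, 0, 0.12], [0.04, 0, 0, 0, 0.12], [0.04, 0, 0, 0, 0.12], [0.04, 0, 0, 0, 0.12], [0.04, 0, 0, 0, 0.12]], force=20)

```text
clock: 12.42
position: [0.5603, 0.2248, 0.3096]
ee_rot: [0.499, 0.501, -0.5, 0.501]
ft_force: [0.2, 0.2, 0.5]
grip_width: 0.469
```

Call:
step_arm(increments=[[0.04, 0, 0, -0.03, 0], [0.04, 0, 0, -0.03, 0], [0.04, 0, 0, -0.03, 0], [0.04, 0, 0, -0.03, 0], [0.04, 0, 0, -0.02, 0], [0.04, 0, 0, 0, 0], [0.04, 0, 0, 0, 0]])

```text
clock: 13.0
position: [0.56, 0.2247, 0.1696]
ee_rot: [-0.5, -0.499, 0.501, -0.499]
ft_force: [-0.6, 0.2, 0.4]
grip_width: 0.471
```

```bash
python3 - <<'E'
from h import *
from scipy.spatial.transform import Rotation as R
o=monitor.get_obs(); print(o['position'],o['joint_pos'].round(3),o['ft_force'].round(2),o['grip_width'],R.from_quat(o['ee_rot']).as_matrix()[:,1].round(3))
b=camera('side'); a=camera('top')
A=cv2.resize(a['color'][130:260,200:330,::-1],(400,400),interpolation=3)
B=cv2.resize(b['color'][190:320,255:385,::-1],(400,400),interpolation=3)
cv2.imwrite('pics/crop4.png',np.hstack([A,B]))
E
```

```text
[0.55996659 0.22465269 0.16957279] [-0.81   0.34   0.437  1.622 -0.151  1.215 -0.344] [-0.57  0.23  0.41] 0.4713580568686885 [ 1.    -0.003 -0.002]
```

View pics/crop4.png

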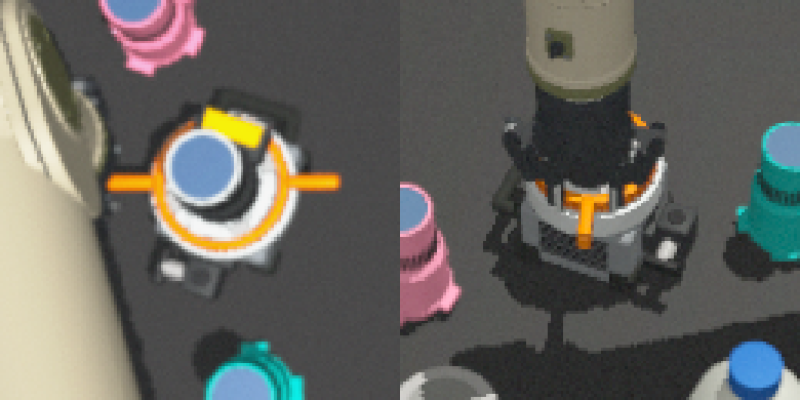

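The top view shows the gate (stripe at (233,128)) on the handle side with the spot seated. The side view shows the open fingers either side of grip a at (587,220). I go down around it.

Call:
step_arm(increments=[[0.04, 0, 0, -0.01, 0], [0.04, 0, 0, -0.015, 0], [0.04, 0, 0, -0.015, 0], [0.04, 0, 0, -0.012, 0], [0.04, 0, 0, 0, 0], [0.022, 0, 0, 0, 0], [0.022, 0, 0, 0, 0], [0.022, 0, 0, 0, 0], [0.022, 0, 0, 0, 0]])

```text
clock: 13.85
position: [0.5611, 0.2252, 0.1191]
ee_rot: [0.501, 0.499, -0.5, 0.499]
ft_force: [1.0, -1.0, 0.5]
grip_width: 0.256
```

Call:
step_arm(increments=[[0.022, 0.0077, -0.0003, 0, -0.0838], [0.022, 0.0076, -0.001, 0, -0.0838], [0.022, 0.0075, -0.0016, 0, -0.0838], [0.022, 0.0074, -0.0022, 0, -0.0838], [0.022, 0.0072, -0.0028, 0, -0.0838], [0.022, 0.0069, -0.0034, 0, -0.0838], [0.022, 0.0066, -0.004, 0, -0.0838], [0.022, 0.0062, -0.0045, 0, -0.0838], [0.022, 0.0058, -0.005, 0, -0.0838], [0.022, 0, 0, 0, 0]])

```text
clock: 14.68
position: [0.6244, 0.1997, 0.1186]
ee_rot: [0.65, 0.278, -0.65, 0.279]
ft_force: [-0.6, -0.1, 1.0]
grip_width: 0.257
```

Call:
step_arm(increments=[[0.022, 0.0054, -0.0055, 0, -0.0838], [0.022, 0, 0, 0, 0], [0.022, 0, 0, 0, 0]])

```text
clock: 14.93
position: [0.625, 0.1989, 0.118]
ee_rot: [-0.658, -0.257, 0.662, -0.252]
ft_force: [-18.8, 6.4, 8.3]
grip_width: 0.258
```

```bash
python3 - <<'E'
from h import *
o=monitor.get_obs(); print(o['position'],o['ft_force'].round(2),o['torque'].round(2))
A=np.array([.5603,.1328])
for n in('top','side'):
    p=camera(n); c,m=masks(p); r=np.hypot(c[...,0]-A[0],c[...,1]-A[1]); z=c[...,2]
    o=c[m['orange']&(r<.108)&(r>.072)&(z>.125)&(z<.145)]
    for sg in(1,-1):
        g=o[(o[:,1]-A[1])*sg>0]
        if len(g)>3: print(n,sg,len(g),g.mean(0),np.degrees(np.arctan2(*(g.mean(0)[:2]-A)[::-1])))
    save(p,'s5%s.png'%n)
im=[cv2.resize(cv2.imread('pics/s5%s.png'%n)[a:a+130,b:b+130],(400,400),interpolation=3) for n,a,b in(('top',130,200),('side',190,255))]
cv2.imwrite('pics/crop5.png',np.hstack(im))
E
```

```text
[0.62502661 0.19886654 0.11798187] [-18.78   6.4    8.27] [1.67 3.78 0.3 ]
top 1 19 [0.61154702 0.19158154 0.13762034] 48.917378156053985
top -1 43 [0.50380819 0.06510591 0.13720727] -129.84554348488442
side 1 8 [0.62775787 0.20894505 0.13591214] 48.46185809311223
side -1 53 [0.50091986 0.06771665 0.1357896 ] -132.3764046172643
```

View pics/crop5.png

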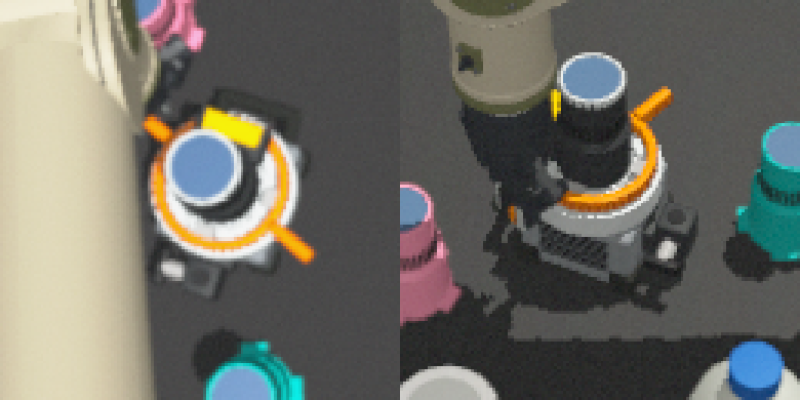

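Call:
step_arm(increments=[[0.022, 0.001, -0.001, 0, 0], [0.022, 0.001, -0.001, 0, 0], [0.022, 0, 0, 0, 0], [0.022, 0, 0, 0, 0]])

```text
clock: 15.37
position: [0.6253, 0.1987, 0.1179]
ee_rot: [-0.657, -0.259, 0.662, -0.252]
ft_force: [-24.6, 11.0, 12.1]
grip_width: 0.259
```

```bash
python3 - <<'E'
from h import *
o=monitor.get_obs(); print(o['position'],o['ft_force'].round(2),o['torque'].round(2))
A=np.array([.5603,.1328])
for n in('top','side'):
    p=camera(n); c,m=masks(p); r=np.hypot(c[...,0]-A[0],c[...,1]-A[1]); z=c[...,2]
    o=c[m['orange']&(r<.108)&(r>.072)&(z>.125)&(z<.145)]
    g=o[(o[:,1]-A[1])<0]
    print(n,len(g),g.mean(0),np.degrees(np.arctan2(*(g.mean(0)[:2]-A)[::-1])))
E
```

```text
[0.62532578 0.19869588 0.11789102] [-24.57  11.02  12.09] [2.43 5.43 0.33]
top 42 [0.50382697 0.0653196  0.13666633] -129.9253060317863
side 54 [0.50085352 0.06776723 0.13649114] -132.43044204790436
```

The ring is at a rigid stop: force went from 20 to 27 N and it did not turn. I back off, rise and check the white line against the red mark.

Call:
step_arm(increments=[[0.022, -0.003, 0.003, 0, 0], [0.035, -0.002, 0.002, 0, 0], [0.035, 0, 0, 0, 0], [0.035, 0, 0, 0, 0], [0.035, 0, 0, 0, 0], [0.035, 0, 0, 0.01, 0], [0.035, 0, 0, 0.03, 0], [0.035, 0, 0, 0.03, 0], [0.035, 0, 0, 0.03, 0], [0.035, -0.01, 0.03, 0.03, 0], [0.035, -0.01, 0.03, 0.03, 0], [0.035, 0, 0, 0, 0]])

```text
clock: 16.47
position: [0.6065, 0.2622, 0.2822]
ee_rot: [0.663, 0.256, -0.657, 0.253]
ft_force: [0.9, 1.4, 1.3]
grip_width: 0.41
```

Call:
step_arm(increments=[[0.035, -0.02, 0.03, 0, 0], [0.035, -0.02, 0.03, 0, 0], [0.035, -0.02, 0.03, 0, 0], [0.035, -0.02, 0.03, 0, 0], [0.035, 0, 0, 0, 0], [0.035, 0, 0, 0, 0]])

```text
clock: 16.97
position: [0.5253, 0.3773, 0.2757]
ee_rot: [0.66, 0.254, -0.66, 0.254]
ft_force: [1.1, -0.1, 0.3]
grip_width: 0.409
```

```bash
python3 - <<'E'
from h import *
o=monitor.get_obs(); print(o['clock'],o['position'],o['ft_force'].round(2))
A=np.array([.5603,.1328])
for n in('top','side'):
    p=camera(n); c,m=masks(p); r=np.hypot(c[...,0]-A[0],c[...,1]-A[1]); z=c[...,2]
    o=c[m['orange']&(r<.108)&(r>.072)&(z>.125)&(z<.145)]
    for sg in(1,-1):
        g=o[(o[:,1]-A[1])*sg>0]
        if len(g)>3: print(n,sg,len(g),g.mean(0),np.degrees(np.arctan2(*(g.mean(0)[:2]-A)[::-1])))
    y=c[m['yellow']&(z>.15)&(z<.19)&(r<.08)]; print('stripe',len(y),y.mean(0),np.degrees(np.arctan2(*(y.mean(0)[:2]-A)[::-1])))
    t=c[(z>.225)&(z<.245)&(r<.04)]; print('tube top',len(t),t.mean(0))
    rd=m['red']&(r<.08)&(z>.1)&(z<.13); print('red',c[rd].mean(0) if rd.any() else '')
    if n=='top': save(p,'crop6.png',(150,235,230,315),7)
E
```

```text
16.9667 [0.52529248 0.37733147 0.27571648] [ 1.13 -0.09  0.25]
top 1 43 [0.61760896 0.19917202 0.1367002 ] 49.19101369535052
top -1 32 [0.50397499 0.06533087 0.1365931 ] -129.8560207396068
stripe 127 [0.60270318 0.11616621 0.17109238] -21.4189314864139
tube top 455 [0.5601861  0.1331681  0.23622935]
red 
side 1 62 [0.61732859 0.20037707 0.13557758] 49.83883296495792
stripe 39 [0.60833557 0.12715669 0.17260552] -6.7005080545705065
tube top 0 [nan nan nan]
red <stdin>:11: RuntimeWarning: Mean of empty slice.
  ret = um.true_divide(
```

View pics/crop6.png

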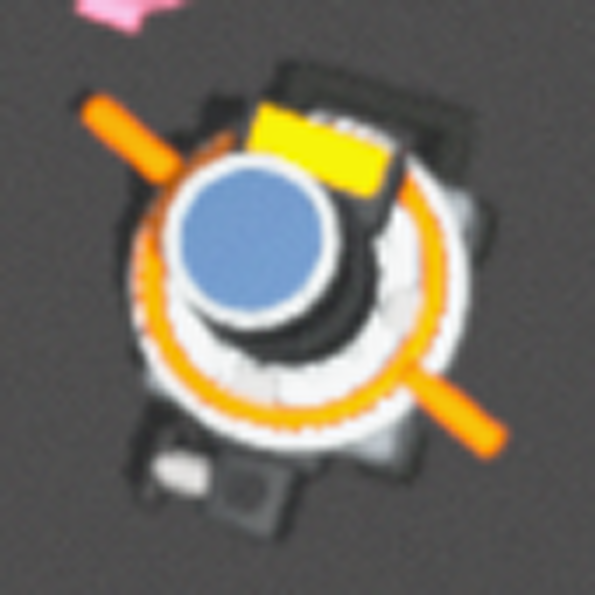

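```bash
python3 - <<'E'
from h import *
p=camera('top'); c=cloud(p); A=np.array([.5603,.1328]); z=c[...,2]; r=np.hypot(c[...,0]-A[0],c[...,1]-A[1])
old=cv2.imread('pics/top1.png').astype(int)   # BGR
K=np.array([[p['fx'],0,p['cx']],[0,p['fy'],p['cy']],[0,0,1.]]); M=np.array(p['cam_to_world'])
def at(u,v,h):
    s=cv2.undistortPoints(np.array([[[u,v]]],float),K,np.array([p['k1'],0,0,0,0.])).ravel()
    d=M[:3,:3]@[s[0],-s[1],-1]; return (M[:3,3]+d*(h-M[2,3])/d[2])[:2]
az=lambda q:np.degrees(np.arctan2(*(np.array(q)-A)[::-1]))
for v in range(155,225):
    for u in range(240,310):
        B,G,R_=old[v,u]
        if R_-max(B,G)>25 and abs(G-B)<40 and R_>90: 
            q=at(u,v,.116); rr=np.hypot(*(q-A))
            if .055<rr<.072: print('red',u,v,old[v,u],q.round(4),rr.round(3),az(q).round(1))
# handle: dark pts out +x side
for n,zl,zh,sg in(('handle',.045,.062,1),('socket',.06,.08,-1)):
    m=(z>zl)&(z<zh)&(r>.066)&(r<.118)&((c[...,0]-A[0])*sg>.035)
    q=c[m][:,:2]; rc=cv2.minAreaRect((q*1000).astype(np.float32)); w,V=np.linalg.eigh(np.cov(q.T)); t=V[:,1]
    print(n,m.sum(),rc,'long axis',np.degrees(np.arctan2(t[1],t[0])),'mean az',az(q.mean(0)))
# old grips by same plane projection
H=cv2.cvtColor(old.astype(np.uint8),cv2.COLOR_BGR2HSV).astype(int)
for nm,im in(('old',H),('new',cv2.cvtColor(p['color'],cv2.COLOR_RGB2HSV).astype(int))):
    v,u=np.where((im[...,0]>=8)&(im[...,0]<=21)&(im[...,1]>150)&(im[...,2]>120))
    k=(v>150)&(v<235)&(u>225)&(u<320); P=np.array([at(a,b,.138) for a,b in zip(u[k],v[k])]); rr=np.hypot(*(P-A).T); P=P[(rr>.068)&(rr<.108)]
    d=(P-A); s=np.sign(d@[.4,1.0]); a,b=P[s>0].mean(0),P[s<0].mean(0); print(nm,len(P),a,b,np.degrees(np.arctan2(*(a-b)[::-1])))
E
```

```text
red 265 167 [ 82  98 138] [0.6246 0.1511] 0.067 15.9
red 269 167 [171 203 243] [0.6243 0.14  ] 0.064 6.4
red 275 167 [190 216 245] [0.6239 0.1233] 0.064 -8.5
red 276 167 [152 182 236] [0.6239 0.1205] 0.065 -10.9
red 277 167 [149 166 210] [0.6238 0.1178] 0.065 -13.3
red 278 167 [180 195 223] [0.6237 0.115 ] 0.066 -15.7
red 262 168 [ 95 110 141] [0.622  0.1595] 0.067 23.4
red 263 168 [111 126 168] [0.6219 0.1567] 0.066 21.2
red 261 169 [ 69 107 178] [0.6192 0.1623] 0.066 26.6
red 281 169 [180 219 247] [0.6179 0.1067] 0.063 -24.4
red 260 170 [ 72  95 144] [0.6165 0.165 ] 0.065 29.9
red 258 171 [ 85 101 132] [0.6138 0.1706] 0.066 35.3
red 259 171 [ 79 110 164] [0.6137 0.1678] 0.064 33.3
red 265 171 [142 180 234] [0.6133 0.1511] 0.056 19.1
red 286 171 [187 198 237] [0.612  0.0929] 0.065 -37.6
red 287 171 [120 124 208] [0.612  0.0901] 0.067 -39.5
red 288 171 [ 90  92 140] [0.6119 0.0874] 0.069 -41.4
red 257 172 [ 60  85 136] [0.611  0.1734] 0.065 38.7
red 261 172 [136 168 221] [0.6108 0.1623] 0.058 30.3
red 286 172 [137 174 246] [0.6092 0.0929] 0.063 -39.2
red 287 172 [122 138 241] [0.6092
[... 2259 characters left out ...]
.6
red 269 211 [167 201 244] [0.5023 0.1407] 0.059 172.3
red 270 211 [137 170 235] [0.5022 0.1379] 0.058 175.0
red 271 211 [179 196 222] [0.5021 0.1352] 0.058 177.6
red 272 211 [153 171 204] [0.5021 0.1324] 0.058 -179.6
handle 182 ((638.7459106445312, 104.72024536132812), (84.84774780273438, 32.18164825439453), 66.15718841552734) long axis 69.10350691053875 mean az -20.94223738560527
socket 181 ((488.4037170410156, 150.69503784179688), (103.75807189941406, 51.77291488647461), 79.34270477294922) long axis 93.24836205518432 mean az 162.7261678700919
old 84 [0.56420328 0.21968741] [0.56039764 0.0440638 ] 88.75863751139049
new 110 [0.61789954 0.19731492] [0.5035634  0.06572389] 49.01344384450129
```

Call:
step_arm(increments=[[0.04, 0, 0, 0.025, 0.05], [0.04, -0.002, -0.033, 0, 0.05], [0.04, -0.002, -0.035, 0, 0], [0.04, -0.003, -0.035, 0, 0], [0.04, -0.003, -0.035, 0, 0], [0.04, -0.003, -0.035, 0, 0], [0.04, -0.003, -0.035, 0, 0], [0.04, -0.003, -0.035, 0, 0], [0.04, -0.003, -0.035, 0, 0], [0.04, -0.002, -0.035, 0, 0], [0.04, 0, 0, 0, 0], [0.04, 0, 0, 0, 0]])

```text
clock: 18.12
position: [0.503, 0.0583, 0.3011]
ee_rot: [0.649, 0.283, -0.647, 0.283]
ft_force: [-0.3, 0.5, 1.0]
grip_width: 0.468
```

```bash
python3 -c "
from h import *
from scipy.spatial.transform import Rotation as R
o=monitor.get_obs(); j=R.from_quat(o['ee_rot']).as_matrix()[:,1]; print(o['position'],o['joint_pos'].round(2),np.degrees(np.arctan2(j[1],j[0])))"
```

```text
[0.50302114 0.05829032 0.3011138 ] [-0.91  0.01  0.72  1.69 -0.01  1.44 -0.93] -42.81777011170444
```

Call:
step_arm(increments=[[0.04, 0, 0, -0.03, 0.03], [0.04, 0, 0, -0.035, 0], [0.04, 0, 0, -0.035, 0], [0.04, 0, 0, -0.03, 0], [0.04, 0, 0, 0, 0], [0.04, 0, 0, 0, 0]])

```text
clock: 18.62
position: [0.5023, 0.0619, 0.1702]
ee_rot: [-0.642, -0.295, 0.644, -0.295]
ft_force: [-0.0, 0.1, 0.6]
grip_width: 0.47
```

Call:
step_arm(increments=[[0.04, 0, 0, -0.01, 0], [0.04, 0, 0, -0.015, 0], [0.04, 0, 0, -0.015, 0], [0.04, 0, 0, -0.012, 0], [0.04, 0, 0, 0, 0], [0.04, 0, 0, 0, 0]])

```text
clock: 19.12
position: [0.5035, 0.0621, 0.1195]
ee_rot: [0.643, 0.295, -0.642, 0.295]
ft_force: [-0.6, -0.7, 1.5]
grip_width: 0.467
```

Call:
step_arm(increments=[[0.008, 0, 0, 0, 0], [0.008, 0, 0, 0, 0], [0.008, 0, 0, 0, 0], [0.008, 0, 0, 0, 0], [0.008, 0, 0, 0, 0], [0.008, 0, 0, 0, 0]], force=20)

```text
clock: 19.62
position: [0.5034, 0.0624, 0.1197]
ee_rot: [0.643, 0.295, -0.642, 0.295]
ft_force: [-1.8, 0.0, 6.3]
grip_width: 0.136
```

Call:
step_arm(increments=[[0.008, -0.0015, 0.0013, 0, -0.02], [0.008, -0.0015, 0.0013, 0, -0.02], [0.008, 0, 0, 0, 0], [0.008, 0, 0, 0, 0]])

```text
clock: 19.95
position: [0.5014, 0.064, 0.1198]
ee_rot: [0.65, 0.281, -0.647, 0.283]
ft_force: [3.4, -3.2, 2.3]
grip_width: 0.136
```

Call:
step_arm(increments=[[0.008, -0.0015, 0.0013, 0, -0.02], [0.008, -0.0015, 0.0013, 0, -0.02], [0.008, 0, 0, 0, 0], [0.008, 0, 0, 0, 0]])

```text
clock: 20.28
position: [0.5011, 0.0643, 0.1201]
ee_rot: [0.657, 0.266, -0.651, 0.271]
ft_force: [19.3, -11.0, -10.1]
grip_width: 0.135
```

Call:
step_arm(increments=[[0.008, 0.0015, -0.0013, 0, 0.02], [0.04, 0, 0, 0, 0], [0.04, 0, 0, 0, 0], [0.04, 0, 0, 0, 0], [0.04, 0, 0, 0, 0], [0.04, 0, 0, 0.01, 0], [0.04, 0, 0, 0.03, 0], [0.04, 0, 0, 0.03, 0], [0.04, 0, 0, 0.03, 0], [0.04, 0, 0, 0.03, 0], [0.04, 0, 0, 0.03, 0], [0.04, 0, 0, 0.02, 0]])

```text
clock: 21.28
position: [0.4986, 0.0657, 0.3022]
ee_rot: [0.652, 0.275, -0.65, 0.275]
ft_force: [-0.4, 0.1, -0.9]
grip_width: 0.47
```

Call:
step_arm(increments=[[0.04, 0, -0.02, 0, 0], [0.04, 0, -0.035, 0, 0], [0.04, 0, -0.035, 0, 0], [0.04, 0, -0.035, 0, 0], [0.04, 0, -0.035, 0, 0], [0.04, 0, -0.03, 0, 0], [0.04, 0, 0, 0, 0], [0.04, 0, 0, 0, 0], [0.04, 0, 0, 0, 0]])

```text
clock: 22.03
position: [0.4982, -0.1235, 0.2989]
ee_rot: [0.651, 0.276, -0.651, 0.275]
ft_force: [0.5, 0.5, 0.1]
grip_width: 0.464
```

```bash
python3 - <<'E'
from h import *
o=monitor.get_obs(); print(o['clock'],o['position'],o['ft_force'].round(2))
A=np.array([.5603,.1328])
p=camera('top'); b=camera('side')
for n,q in(('top',p),('side',b)):
    c,m=masks(q); r=np.hypot(c[...,0]-A[0],c[...,1]-A[1]); z=c[...,2]
    o=c[m['orange']&(r<.108)&(r>.072)&(z>.125)&(z<.145)]; s=np.sign((o[:,:2]-A)@[.4,1.]); 
    g=[o[s==k].mean(0) for k in(1,-1)]; print(n,*[x.round(4) for x in g],'line',np.degrees(np.arctan2(*(g[0]-g[1])[[1,0]])))
    y=c[m['yellow']&(z>.15)&(z<.19)&(r<.08)]; print('stripe',len(y),y.mean(0))
    t=c[(z>.225)&(z<.245)&(r<.04)]; print('tube top',len(t),t.mean(0))
im=[cv2.resize(q['color'][a:a+s,d:d+s,::-1],(400,400),interpolation=3) for q,a,d,s in((p,150,230,90),(b,190,270,110))]
cv2.imwrite('pics/crop7.png',np.hstack(im))
E
```

```text
22.0333 [ 0.49823784 -0.12354164  0.29885432] [0.47 0.52 0.13]
top [0.6173 0.1985 0.1371] [0.504  0.0659 0.1371] line 49.50720704272577
stripe 126 [0.60276316 0.11614331 0.17120518]
tube top 456 [0.56003238 0.13317396 0.23624643]
side [0.6175 0.2009 0.1355] [0.5012 0.0691 0.1368] line 48.60887298502789
stripe 79 [0.60308679 0.11793592 0.17244611]
tube top 345 [0.55906071 0.13699618 0.23642729]
```

View pics/crop7.png

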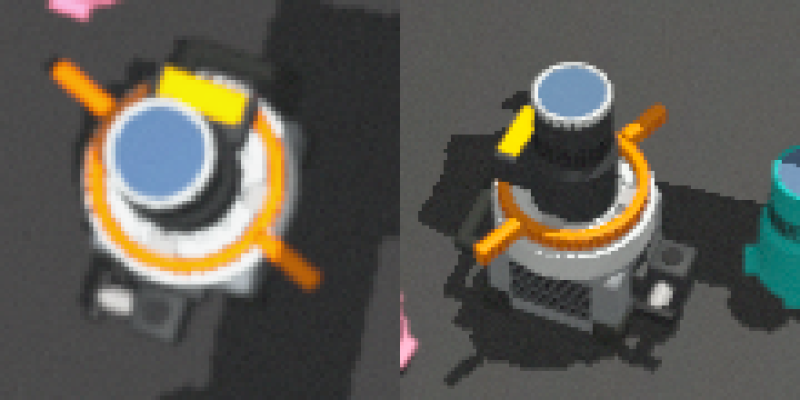

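The spot is upright, with its gate (stripe at (203,97) and (516,132)) on the handle side. The ring line is at about 49°, the same stop reached from both grips, and the arm is clear.

```bash
python3 -c "
from h import *
print(ticket.hand_in())"
```

```text
the job is handed in; nothing more can be done
None
```

I lifted the spot about 60 mm above its seat, gave it half a turn, and lowered it back onto the seat before letting go. I then turned the lock ring clockwise to its end stop and handed in at about 22 s, with the arm clear.

**Spot:** The stripe height matches the first measurement (0.172 m), so the spot is fully home. The gate is on the handle side, and the tube is centred to within about 1 mm in the top camera. The side camera's tube-top average sits about 4 mm further in y, but it did not cover the whole rim.

**Lock ring:** I pushed it rigidly against a stop twice, once from each grip, at 22–27 N. Both pushes ended at the same angle: the line through the two grips points about 49° from world x. That puts the white line at about -40.5°, against the red mark measured at about -40°.

**What disagreed:**
- **Ring travel:** it measured only 40–43° rather than 45°, so either the start reading is off or the ring did not start fully open.
- **Lamp yaw:** I got -18° from the red mark and -21° from the handle. The handle figure would leave the ring 2–3° short, still within the 5° allowed.
- **White line:** the gate hid the white line and the red mark at the end, so I worked out their alignment from the grips and did not see it directly.

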